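Nest the bell covers on the board

TASK

Put the four bell covers away as one nest in the middle of the round wooden board: stand the smallest there first, then lower each next larger one over it, so that the largest is outermost, all share one centre and every rim rests flat on the board. Leave the small cup, can and jar standing among them where they are.

Things in the scene. Friction and masses are not known exactly. Their poses are not given: they have to be found in the camera images.
- bell_a_knob (a point): The smallest of four bell covers: bare aluminium, open below, standing loose, rim down. Rim diameter 64 mm, crown (top of the metal) 28 mm above the rim, wall 3 mm; on the crown an upright black knob, a cylinder 22 mm in diameter, 30 mm tall, to lift it by from above. This point: on the axis, in the knob, 21 mm above the crown, 49 mm above the rim, 9 mm below the knob's top; z up.
- bell_b_knob (a point): The second smallest of four bell covers: bare aluminium, open below, standing loose, rim down. Rim diameter 94 mm, crown (top of the metal) 65 mm above the rim, wall 3 mm; on the crown an upright black knob, a cylinder 22 mm in diameter, 30 mm tall, to lift it by from above. This point: on the axis, in the knob, 21 mm above the crown, 86 mm above the rim, 9 mm below the knob's top; z up.
- bell_c_knob (a point): The second largest of four bell covers: bare aluminium, open below, standing loose, rim down. Rim diameter 126 mm, crown (top of the metal) 102 mm above the rim, wall 3 mm; on the crown an upright black knob, a cylinder 22 mm in diameter, 30 mm tall, to lift it by from above. This point: on the axis, in the knob, 21 mm above the crown, 123 mm above the rim, 9 mm below the knob's top; z up.
- bell_d_knob (a point): The largest of four bell covers: bare aluminium, open below, standing loose, rim down. Rim diameter 158 mm, crown (top of the metal) 139 mm above the rim, wall 3 mm; on the crown an upright black knob, a cylinder 22 mm in diameter, 30 mm tall, to lift it by from above. This point: on the axis, in the knob, 21 mm above the crown, 160 mm above the rim, 9 mm below the knob's top; z up.
- ramekin: A small white open cup, 42 mm wide, 34 mm tall, standing among the bells; its origin is the centre of its underside. Bystander, to be left alone.
- paste_tin: A small can with a paper label, 42 mm wide, 45 mm tall, standing among the bells; its origin is the centre of its underside. Bystander, to be left alone.
- herb_jar: A small green glass jar with a dark lid, 40 mm wide, 52 mm tall, standing among the bells; its origin is the centre of its underside. Bystander, to be left alone.
- board_top (a point): The centre of the upper face of the round, flat, pale wooden board, 190 mm in diameter and 18 mm thick, lying fixed on the steel table; z is up. Where the board and each bell are differs from start to start.
Not all that is in view belongs to the job. Leave any green look-alike of the part that bears bell_d_knob alone.

How it is judged:
By the outcome, as a careful person would: the job done as asked, in the order asked, and still so for the second after the job is handed in, with the robot touching nothing.
It also fails if it takes over 109 s, if anything falls off the work surface, if the arm or the gripper's body presses on something with over 40 N, if the wrist force passes 120 N, or if a joint passes its speed limit or range.

ROBOT

A 6-joint arm with a two-finger parallel gripper is mounted at the origin on the work surface. World frame = base frame: x ahead of the robot, y to its left, z up, the work surface at z = 0. Lengths are in mm, angles in rad, forces in N, time in s.
With the tool pointing down it reaches from about 250 to 775 mm from the base axis. Payload 8.9 kg.
Tool frame: the origin (TCP) lies at the very end of the fingers, on their centre line; the grasp point (between the pads) lies robot.grasp_offset behind it (robot.grasp_offset is the distance from the TCP to the grasp point, in mm); z points along the fingers, x is the direction in which the jaws open and shut, and the axes are right-handed (so a half turn about z gives the same grasp; the last joint's range is limited). The gripper opens to 85 mm and grips with 20 to 120 N. Pads are 22 mm wide; open, the fingers measure 114 mm over their backs; the gripper's body (76 mm by 85 mm) begins 54 mm behind the grasp point. The pads swing forward as they close: fully open they stand 13 mm farther back than shut.
Start: joints at [1.027, 0.291, -0.153, 1.127, 0, 1.431], TCP at [206.757, 482.571, 231.305] pointing down, gripper open.
Joint ranges: [-2.52, 2.52], [-0.91, 1.74], [-1.3, 1.37], [-1.96, 2.02], [-1.52, 1.47], [-3.14, 3.14]. Speed limits (rad/s): [2.22, 2.22, 2.79, 3.14, 3.14, 3.14].

INTERFACE

Orientations are given as a unit quaternion [w, x, y, z].
In Python, from bench import status, imaging, robot gives the robot as it stands. The module is installed in compiled form; this text tells all that it offers.
- The arm moves only by the tool servo_tool, never from a script. Its argument "increments" is a list that holds one entry, the list of rows, each a list of 5 numbers: the gripper command: -1 is shut, 1 is fully open, values between are in proportion, then the shift along the tool's x, y, z in m, then the turn about the tool's z in degrees. A call has 1 to 5 rows; each row is the pose to reach, as a shift and turn from the pose commanded when the call began, along the tool's axes at that moment; what a row does not reach only later rows make up. A row lasts 1/12 s, in which the tool goes at most 41.7 mm and 7.16 degrees, less where a joint would pass 70% of its speed; a pose out of reach is approached as far as the arm can. A call with a gripper value outside its range is refused whole. The fingers move at their own pace and stop on an object; "grip_force" is the grip in N (left out, the last holds). Time passes only in rows, so rows that repeat a pose let the fingers close. It gives the time, the measured TCP pose, the force and the opening at its end, in the units of the state.
- status.sense(): the state, without advancing time (a new reading comes with each control period).
- imaging.snapshot(name): name is "scene" or "top"; returns the picture (420x560x3 uint8, blue, green, red); there is no depth.
- imaging.calibration(name): a dict with "intrinsics" (3x3 intrinsics, pixels), "distortion" ([k1, k2, p1, p2, k3] as OpenCV has them; the pictures are not rectified), "view" (4x4, takes a point from world to camera coordinates). Camera axes: x right, y down, z forward; pixel columns grow to the right and rows downward; lengths in mm; the calibration is good to about 2 mm. A picture is of the moment at which its call begins. calibration takes no time and is no camera call.
- robot.finish_job(): hands the job in, once; it reports no verdict.
The state is a dict: "t": time; "joint_pos": joint angles; "qvel": joint speeds; "joint_torque": joint torques, N m; "position": TCP position; "tool_rot": TCP orientation; "contact_force": force on the tool from outside, world axes, zero at the start; "ft_torque": the same for the moment, N m; "grip_width": finger opening in mm.
Only numpy, scipy, OpenCV 4.12 (cv2) and the standard library are available. Lean on these libraries where they do the work, as an engineer would, in place of code of your own. Each camera call takes 0.05 s, during which the arm holds its last target.

## Working session

There is one attempt and no reset: what is moved stays moved. The work goes in short steps, Python scripts to look and compute and a tool call to move; the robot and the scene stay as the last step left them, time stands still between calls to the robot, and variables do not carry over. Pictures are saved under pics/ and viewed, and the job is handed in when it is done.

Besides the shell and the picture viewer there is one more tool, called after "Call:" as name(argument=value, ...), one argument or row to a line, values as JSON. servo_tool: Moves the arm, as the interface text tells. Its arguments: {"type":"object","properties":{"increments":{"type":"array","items":{"type":"array","items":{"type":"array","items":{"type":"number"}}}},"grip_force":{"type":"number"}},"required":["increments"]}

```bash
mkdir -p pics
python3 - <<'E'
from bench import status, imaging, robot
import cv2
print(status.sense()); print(robot.grasp_offset)
for n in("scene","top"):
    cv2.imwrite(f"pics/{n}0.png",imaging.snapshot(n)); print(n,imaging.calibration(n))
E
```

```text
{'t': 0.0, 'joint_pos': array([ 1.02669484e+00,  2.91292101e-01, -1.54085370e-01,  1.12673007e+00,
        2.69837930e-05,  1.43153628e+00]), 'qvel': array([ 0.00080619, -0.0005083 , -0.00075584, -0.00021501,  0.00135175,
       -0.00086857]), 'joint_torque': array([ 9.33620468e-04, -5.37148082e+01,  3.31366074e+01,  1.62884162e-02,
       -2.78681364e-04,  4.20276217e-05]), 'position': array([206.5280235 , 482.20389591, 230.74146336]), 'tool_rot': array([ 2.69266143e-04,  8.34827058e-01,  5.50511901e-01, -5.97910431e-04]), 'contact_force': array([0.20948174, 0.38099684, 0.75197747]), 'ft_torque': array([ 0.03760388,  0.05533033, -0.02039533]), 'grip_width': 85.3316009504413}
18.700000000000003
scene {'intrinsics': array([[519.11173808,   0.        , 278.15685622],
       [  0.        , 519.11173808, 202.39420489],
       [  0.        ,   0.        ,   1.        ]]), 'distortion': array([0.0152182, 0.       , 0.       , 0.       , 0.       ]), 'view': array([[ 1.94411260e-01,  9.80920091e-01, -1.95263912e-04,
        -9.40134460e+01],
       [ 7.52112721e-01, -1.49191079e-01, -6.41925601e-01,
        -2.63722437e+02],
       [-6.29706850e-01,  1.24650704e-01, -7.66766904e-01,
         1.57463903e+03],
       [ 0.00000000e+00,  0.00000000e+00,  0.00000000e+00,
         1.00000000e+00]])}
top {'intrinsics': array([[456.19591872,   0.        , 281.33599711],
       [  0.        , 456.19591872, 212.01441195],
       [  0.        ,   0.        ,   1.        ]]), 'distortion': array([-0.04448338,  0.        ,  0.        ,  0.        ,  0.        ]), 'view': array([[ 2.48809670e-03, -9.99767522e-01,  2.14175662e-02,
        -6.35186231e+00],
       [-9.95771396e-01, -4.44384733e-03, -9.17582646e-02,
         4.32657226e+02],
       [ 9.18321092e-02, -2.10986964e-02, -9.95550957e-01,
         1.35712755e+03],
       [ 0.00000000e+00,  0.00000000e+00,  0.00000000e+00,
         1.00000000e+00]])}
```

View pics/scene0.png

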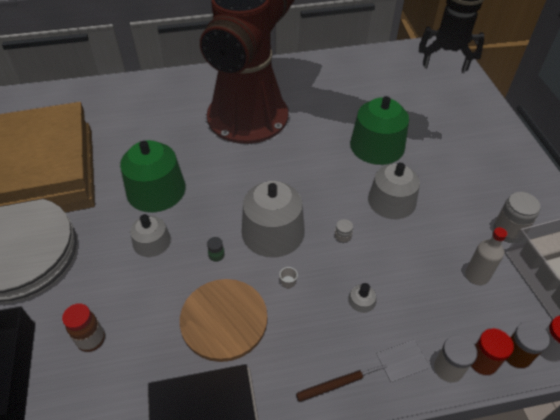

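View pics/top0.png

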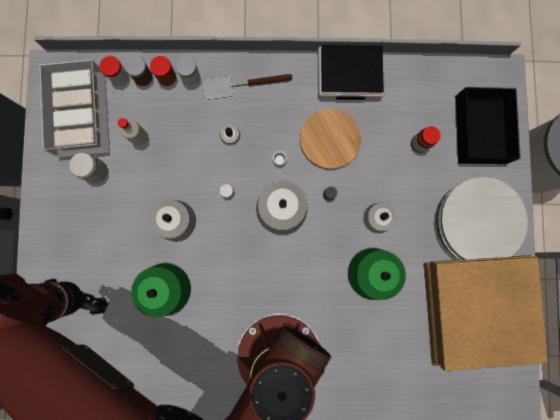

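Left to right in the top view, the candidates are: green at (161,290), grey at (170,218), A-like at (230,134), grey at (282,205), green at (377,274), small grey at (381,217). The bare-metal ones fit by size: A (230,134), B (381,217), C (170,218), D (282,205). Both green ones are look-alikes. I'll confirm in an enlarged crop.

```bash
cat > h.py <<'E'
import cv2,numpy as np
from bench import imaging
C={n:imaging.calibration(n) for n in("scene","top")}
def ray(n,uv):
    c=C[n];K=c["intrinsics"];d=c["distortion"];V=c["view"]
    p=cv2.undistortPoints(np.array([[uv]],float),K,d)[0,0]
    R=V[:3,:3];t=V[:3,3]
    o=-R.T@t;v=R.T@np.array([p[0],p[1],1.]);return o,v/np.linalg.norm(v)
def plane(n,uv,z):
    o,v=ray(n,uv);return o+v*(z-o[2])/v[2]
def tri(a,b):
    (o1,v1),(o2,v2)=ray("scene",a),ray("top",b)
    A=np.stack([v1,-v2],1);s=np.linalg.lstsq(A,o2-o1,rcond=None)[0]
    p,q=o1+s[0]*v1,o2+s[1]*v2
    return (p+q)/2,np.linalg.norm(p-q)
def proj(n,P):
    c=C[n];V=c["view"];return cv2.projectPoints(np.array([P],float),cv2.Rodrigues(V[:3,:3])[0],V[:3,3],c["intrinsics"],c["distortion"])[0][0,0]
def dark(img,uv,r=14,th=45):
    x,y=map(int,uv);sub=img[y-r:y+r+1,x-r:x+r+1].max(2)
    n,l,s,c=cv2.connectedComponentsWithStats((sub<th).astype(np.uint8))
    # component nearest centre
    best=min(range(1,n),key=lambda i:np.hypot(*(c[i]-r))-0.05*s[i,4])
    return c[best]+[x-r,y-r],s[best]
E
python3 - <<'E'
from h import *
s=cv2.imread("pics/scene0.png");t=cv2.imread("pics/top0.png")
S=dict(A=(364,289),B=(146,220),C=(400,169),D=(272,189));T=dict(A=(230,133),B=(381,217),C=(169,218),D=(283,204))
row=[];
for n,P in(("s",S),("t",T)):
    im=s if n=="s" else t
    row.append(np.hstack([cv2.resize(im[int(y)-30:int(y)+45 if 0 else int(y)+30,int(x)-30:int(x)+30],(198,198),interpolation=cv2.INTER_CUBIC) for x,y in P.values()]))
cv2.imwrite("pics/crops.png",np.vstack(row))
for k in S:
    a,sa=dark(s,S[k]);b,sb=dark(t,T[k]);P,g=tri(a,b);print(k,a,sa[2:],b,sb[2:],P.round(1),round(g,1))
E
```

```text
A [364.04347826 289.80434783] [ 9 13 92] [228.43589744 131.53846154] [ 6  8 39] [673.  154.9  43.9] 1.7
B [144.8372093  220.73255814] [ 9 13 86] [384.         215.86486486] [ 7  7 37] [ 417.  -302.6   81.4] 2.1
C [399.35802469 169.24691358] [ 9 13 81] [166.5 217.5] [ 8  6 40] [406.7 317.4 118. ] 1.2
D [271.9625 189.9375] [ 7 13 80] [282.5        203.29411765] [ 6  7 34] [444.   -5.8 154.7] 1.3
```

View pics/crops.png

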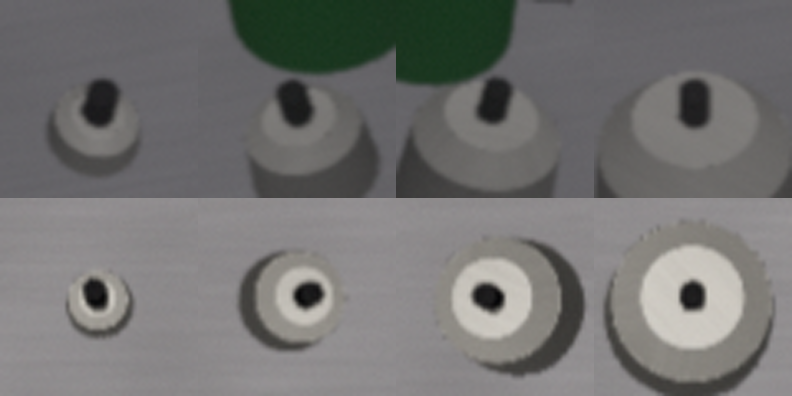

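The crop shows four bare metal bells with black knobs. The green shells behind B and C are the look-alikes. Knob mid-heights of 44/81/118/155 mm match A/B/C/D. Next I'll measure the board, bystanders and obstacles.

Run:
```python
from h import *
s=cv2.imread("pics/scene0.png");t=cv2.imread("pics/top0.png")
cs={}
for n,im,c in(("scene",s,(223,318)),("top",t,(331,138))):
    hsv=cv2.cvtColor(im,cv2.COLOR_BGR2HSV)
    m=cv2.inRange(hsv,(5,70,60),(25,255,255))
    m=cv2.morphologyEx(m,cv2.MORPH_CLOSE,np.ones((5,5)))
    k,l,st,ce=cv2.connectedComponentsWithStats(m);i=l[c[1],c[0]]
    cn=max(cv2.findContours((l==i).astype(np.uint8),cv2.RETR_EXTERNAL,cv2.CHAIN_APPROX_NONE)[0],key=len)
    P=np.array([plane(n,p[0],18)[:2] for p in cn],np.float32)
    print(n,st[i],ce[i],cv2.minEnclosingCircle(P)); cs[n]=ce[i]
    e=cv2.fitEllipse(P);print(e)
print(tri(cs["scene"],cs["top"]))
for nm,a,b,z in(("ramekin",(288,277),(279,158),34),("tin",(344,226),(226,191),45),("jar",(215,243),(330,193),52),("greenR",(144,147),(385,276),154),("greenL",(386,102),(151,293),154)):
    print(nm,tri(a,b)[0].round(),plane("scene",a,z).round(),plane("top",b,z).round())
```

```text
scene [ 180  279   87   82 5643] [223.11164274 319.53251816] ((665.2709350585938, -157.0643768310547), 97.01496887207031)
((664.9210205078125, -156.83016967773438), (186.48239135742188, 192.4352569580078), 89.43701934814453)
top [ 300  109   61   60 2918] [330.01267992 138.45887594] ((661.820068359375, -154.86590576171875), 95.68877410888672)
((661.8262939453125, -154.55982971191406), (186.23703002929688, 188.59646606445312), 56.5380744934082)
(array([ 664.06362818, -156.95089028,    6.06125534]), np.float64(2.1470532517845844))
ramekin [597.   2.  24.] [603.  -1.  34.] [595.   3.  34.]
tin [493. 160.  41.] [496. 159.  45.] [492. 160.  45.]
jar [ 488. -150.   48.] [ 491. -151.   52.] [ 487. -148.   52.]
greenR [ 247. -285.  155.] [ 246. -286.  154.] [ 247. -283.  154.]
greenL [201. 346. 157.] [198. 348. 154.] [201. 346. 154.]
```

Call:
servo_tool(
  increments=[
    [[1,0,0,0,7],[1,0,0,0,14],[1,0,0,0,21],[1,0,0,0,28],[1,0,0,0,35]],
  ],
  grip_force=60,
)

```text
t: 0.52
position: [206.6, 482.3, 230.9]
tool_rot: [0.0, 0.963, 0.271, -0.0]
contact_force: [-0.2, 0.3, -0.3]
grip_width: 85.5
```

Call:
servo_tool(
  increments=[
    [[1,0,0,0,7],[1,0,0,0,14],[1,0,0,0,21],[1,0,0,0,28],[1,0,0,0,31.8]],
  ],
)

```text
t: 0.93
position: [206.6, 482.3, 231.0]
tool_rot: [0.0, 1.0, -0.003, -0.0]
contact_force: [0.3, -0.5, -0.1]
grip_width: 85.3
```

Call:
servo_tool(
  increments=[
    [[1,0.033,0.023,0,0],[1,0.066,0.046,0,0],[1,0.099,0.069,0,0],[1,0.132,0.092,0,0],[1,0.165,0.115,0,0]],
  ],
)

```text
t: 1.35
position: [372.8, 366.2, 231.1]
tool_rot: [0.0, 1.0, 0.0, -0.0]
contact_force: [0.8, 1.8, 0.7]
grip_width: 85.2
```

Call:
servo_tool(
  increments=[
    [[1,0.033,0.023,0,0],[1,0.066,0.046,0,0],[1,0.099,0.069,0,0],[1,0.132,0.092,0,0],[1,0.165,0.115,0,0]],
  ],
)

```text
t: 1.77
position: [538.0, 251.0, 231.0]
tool_rot: [0.0, 1.0, -0.0, -0.0]
contact_force: [1.1, 1.7, 0.7]
grip_width: 85.7
```

Call:
servo_tool(
  increments=[
    [[1,0.033,0.023,0,0],[1,0.066,0.046,0.01,0],[1,0.099,0.069,0.035,0],[1,0.132,0.092,0.065,0],[1,0.136,0.0975,0.1,0]],
  ],
)

```text
t: 2.18
position: [676.0, 153.8, 137.0]
tool_rot: [-0.0, 1.0, -0.001, 0.003]
contact_force: [0.4, 0.5, -0.2]
grip_width: 85.5
```

Call:
servo_tool(
  increments=[
    [[1,0,0,0,0],[1,0,0,0.03,0],[1,0,0,0.06,0],[1,0,0,0.085,0],[1,0,0,0.099,0]],
  ],
)

```text
t: 2.6
position: [669.1, 156.8, 34.4]
tool_rot: [0.0, 1.0, 0.0, -0.002]
contact_force: [-0.8, -0.0, -0.6]
grip_width: 85.2
```

Call:
servo_tool(
  increments=[
    [[0,0,0,0,0],[-0.3,0,0,0,0],[-0.5,0,0,0,0],[-1,0,0,0,0],[-1,0,0,0,0]],
  ],
)

```text
t: 3.02
position: [672.2, 156.7, 38.9]
tool_rot: [-0.0, 1.0, 0.0, 0.001]
contact_force: [-0.2, -0.1, 0.0]
grip_width: 25.6
```

Call:
servo_tool(
  increments=[
    [[-1,0,0,0,0],[-1,0,0,0,0],[-1,0,0,0,0],[-1,0,0,0,0]],
  ],
)

```text
t: 3.35
position: [672.1, 156.7, 38.6]
tool_rot: [-0.0, 1.0, 0.0, 0.001]
contact_force: [-0.8, 0.8, 7.3]
grip_width: 20.1
```

Call:
servo_tool(
  increments=[
    [[-0.3,0,0,0,0],[-0.3,0,0,0,0],[-0.3,0,0.001,0.003,0],[-0.3,0,0.001,0.0065,0],[-0.3,0,0.001,0.0065,0]],
  ],
)

```text
t: 3.77
position: [670.6, 155.3, 29.6]
tool_rot: [0.0, 1.0, -0.0, -0.001]
contact_force: [-0.9, -0.5, 0.0]
grip_width: 29.9
```

Call:
servo_tool(
  increments=[
    [[-1,0,0,0,0],[-1,0,0,0,0],[-1,0,0,0,0],[-1,0,0,0,0],[-1,0,0,0,0]],
  ],
)

```text
t: 4.18
position: [671.3, 155.5, 30.7]
tool_rot: [0.0, 1.0, 0.0, -0.0]
contact_force: [-0.0, 0.5, -1.1]
grip_width: 19.9
```

Call:
servo_tool(
  increments=[
    [[-1,0,0,-0.01,0],[-1,0,0,-0.025,0],[-1,0,0,-0.045,0],[-1,0,0,-0.06,0],[-1,0,0,-0.06,0]],
  ],
)

```text
t: 4.6
position: [673.6, 155.8, 95.2]
tool_rot: [-0.0, 1.0, 0.0, 0.003]
contact_force: [0.9, 0.2, -0.8]
grip_width: 20.3
```

Call:
servo_tool(
  increments=[
    [[-1,0,0.02,0,0],[-1,0,0.05,0,0],[-1,0,0.085,0,0],[-1,0,0.12,0,0],[-1,0,0.155,0,0]],
  ],
)

```text
t: 5.02
position: [670.9, -0.8, 90.6]
tool_rot: [0.0, 1.0, 0.0, -0.0]
contact_force: [0.6, -0.5, -1.3]
grip_width: 19.8
```

Call:
servo_tool(
  increments=[
    [[-1,0,0.035,0,0],[-1,0,0.07,0,0],[-1,0,0.105,0,0],[-1,0,0.135,0,0],[-1,0,0.15,0,0]],
  ],
)

```text
t: 5.43
position: [670.9, -153.4, 90.5]
tool_rot: [0.0, 1.0, -0.001, -0.0]
contact_force: [0.3, 0.0, 0.1]
grip_width: 20.3
```

Call:
servo_tool(
  increments=[
    [[-1,0,0,0,0],[-1,0,0,0,0],[-1,0,0,0,0]],
  ],
)

```text
t: 5.68
position: [671.1, -148.3, 90.5]
tool_rot: [-0.0, 1.0, 0.0, -0.0]
contact_force: [-0.1, 0.8, -0.4]
grip_width: 20.6
```

Run:
```python
from h import *
from bench import status
st=status.sense();print(st['position'],st['grip_width'],st['contact_force'],st['t'])
for n in("scene","top"):cv2.imwrite(f"pics/{n}1.png",imaging.snapshot(n))
s=cv2.imread("pics/scene1.png")
cv2.imwrite("pics/c1.png",np.hstack([cv2.resize(s[220:400,120:320],(400,360)),cv2.resize(cv2.imread("pics/top1.png")[60:240,230:430],(400,360))]))
```

```text
[ 671.13802906 -148.29951143   90.47864898] 20.56769069688907 [-0.11928945  0.79481165 -0.3850697 ] 5.6833
```

View pics/c1.png

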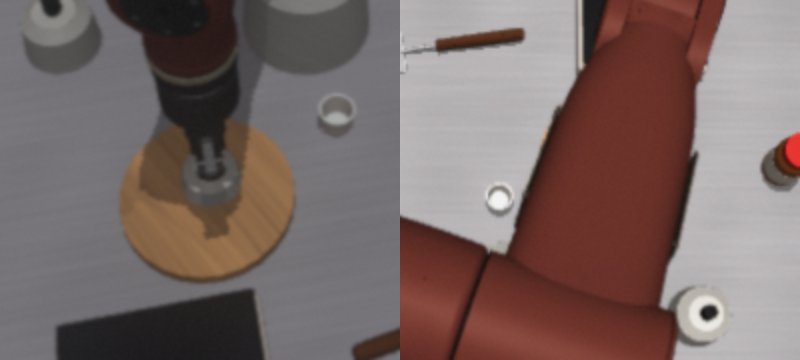

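Call:
servo_tool(
  increments=[
    [[-1,-0.0086,0.0074,0,0],[-1,-0.0086,0.0074,0.015,0],[-1,-0.0086,0.0074,0.03,0],[-1,-0.0086,0.0074,0.037,0],[-1,-0.0086,0.0074,0.037,0]],
  ],
)

```text
t: 6.2
position: [661.1, -156.2, 52.0]
tool_rot: [-0.001, 1.0, 0.0, -0.002]
contact_force: [0.1, 1.2, -1.2]
grip_width: 20.3
```

Call:
servo_tool(
  increments=[
    [[-1,0,0,0.001,0],[-1,0,0,0.002,0],[-1,0,0,0.003,0],[-1,0,0,0.004,0]],
  ],
)

```text
t: 6.53
position: [663.2, -157.0, 50.4]
tool_rot: [0.0, 1.0, 0.0, 0.001]
contact_force: [-0.4, -0.4, -0.5]
grip_width: 20.1
```

Call:
servo_tool(
  increments=[
    [[-1,0,0,0,0],[-1,0,0,0,0]],
  ],
)

```text
t: 6.7
position: [662.8, -157.0, 49.9]
tool_rot: [0.0, 1.0, 0.0, 0.0]
contact_force: [-0.4, -0.3, -0.5]
grip_width: 20.6
```

Call:
servo_tool(
  increments=[
    [[-1,0,-0.001,0.0005,0],[-1,0,-0.001,0.001,0],[-1,0,-0.001,0.0013,0],[-1,0,-0.001,0.0013,0]],
  ],
)

```text
t: 7.03
position: [662.7, -155.9, 48.3]
tool_rot: [-0.0, 1.0, 0.0, -0.0]
contact_force: [0.1, -0.8, -1.1]
grip_width: 20.2
```

Call:
servo_tool(
  increments=[
    [[-1,0,0,0.0005,0],[-1,0,0,0.001,0],[-1,0,0,0.001,0]],
  ],
)

```text
t: 7.28
position: [662.8, -156.0, 48.0]
tool_rot: [0.0, 1.0, 0.0, 0.0]
contact_force: [-1.9, 0.6, 5.1]
grip_width: 20.3
```

Call:
servo_tool(
  increments=[
    [[-0.4,0,0,0,0],[0,0,0,0,0],[0.5,0,0,0,0],[1,0,0,0,0]],
  ],
)

```text
t: 7.62
position: [662.7, -155.9, 47.3]
tool_rot: [-0.0, 1.0, 0.0, -0.0]
contact_force: [-0.1, 0.1, -0.6]
grip_width: 60.9
```

Call:
servo_tool(
  increments=[
    [[1,0,0,-0.02,0],[1,0,0,-0.05,0],[1,0,0,-0.085,0],[1,0,0,-0.12,0],[1,0,0,-0.15,0]],
  ],
)

```text
t: 8.03
position: [662.9, -156.0, 199.8]
tool_rot: [0.0, 1.0, 0.0, 0.001]
contact_force: [1.2, 0.8, -0.4]
grip_width: 85.5
```

Call:
servo_tool(
  increments=[
    [[1,-0.034,0.0205,0,0],[1,-0.068,0.041,0,0],[1,-0.102,0.0615,0,0],[1,-0.136,0.082,0,0],[1,-0.17,0.1025,0,0]],
  ],
)

```text
t: 8.45
position: [491.1, -258.9, 197.4]
tool_rot: [0.0, 1.0, 0.0, 0.0]
contact_force: [-0.1, -0.2, 1.0]
grip_width: 85.4
```

Run:
```python
from h import *
from bench import status
st=status.sense();print(st['position'],st['grip_width'],st['contact_force'],st['t'])
for n in("scene","top"):cv2.imwrite(f"pics/{n}2.png",imaging.snapshot(n))
s=cv2.imread("pics/scene2.png");t=cv2.imread("pics/top2.png")
print(proj("scene",(662.7,-156,61)),proj("top",(662.7,-156,61)))
cv2.imwrite("pics/c2.png",np.hstack([cv2.resize(s[220:400,120:320],(400,360)),cv2.resize(t[60:240,230:430],(400,360))]))
```

```text
[ 491.09647477 -258.93912748  197.44501362] 85.42090703503908 [-0.07043036 -0.24115333  0.95833874] 8.45
[221.871223   306.58252132] [332.39740358 134.31996674]
```

View pics/c2.png

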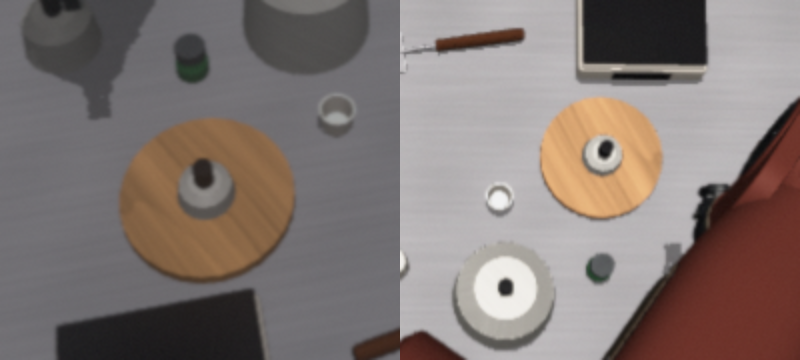

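A stands upright in the middle of the board: knob at scene (222,307), top (332,135). I'll measure A's position and re-measure B from the fresh pictures.

Run:
```python
from h import *
s=cv2.imread("pics/scene2.png");t=cv2.imread("pics/top2.png")
a,_=dark(s,(222,307));b,_=dark(t,(332,135),10);print(a,b,_,tri(a,b))
# rim-based: metal on board = low saturation region
for n,im,c in(("scene",s,(222,316)),("top",t,(331,138))):
    sat=cv2.cvtColor(im,cv2.COLOR_BGR2HSV)[...,1]
    m=(sat<75).astype(np.uint8);x,y=c;sub=np.zeros_like(m);r=20;sub[y-r:y+r,x-r:x+r]=m[y-r:y+r,x-r:x+r]
    k,l,st,ce=cv2.connectedComponentsWithStats(sub);i=1+np.argmax(st[1:,4]);print(n,st[i],ce[i],plane(n,ce[i],30))
    hsv=cv2.cvtColor(im,cv2.COLOR_BGR2HSV);m=cv2.inRange(hsv,(5,70,60),(25,255,255));
    k,l,st,ce=cv2.connectedComponentsWithStats(m);i=l[c[1]+(20 if n=="top" else 35),c[0]]
    cn=max(cv2.findContours((l==i).astype(np.uint8),cv2.RETR_EXTERNAL,cv2.CHAIN_APPROX_NONE)[0],key=len)
    P=np.array([plane(n,p[0],18)[:2] for p in cn])
    for sel in (P[:,0]<1e9, P[:,0]<P[:,0].mean()+30):
        Q=P[sel];A=np.c_[2*Q,np.ones(len(Q))];c_=np.linalg.lstsq(A,(Q**2).sum(1),rcond=None)[0];print(" board",c_[:2],np.sqrt(c_[2]+c_[:2]@c_[:2]))
```

```text
[220.9516129  306.98387097] [332.25806452 134.16129032] [ 8  6  6  7 31] (array([ 663.18696574, -156.84633557,   60.4550505 ]), np.float64(2.3768903066091656))
scene [209 300  28  30 664] [222.44879518 314.69277108] [ 664.91048084 -157.62022898   30.        ]
 board [ 665.01059529 -156.80619917] 94.70511971881793
 board [ 662.467464   -156.79069943] 93.21760408589195
top [321 127  20  21 320] [330.7      137.009375] [ 662.55219303 -154.91522913   30.        ]
 board [ 661.80573199 -154.47781204] 93.53578411973767
 board [ 661.08981404 -154.18553427] 93.099247697325
```

Call:
servo_tool(
  increments=[
    [[1,-0.03,0.018,0,0],[1,-0.055,0.032,0.01,0],[1,-0.0755,0.044,0.03,0],[1,-0.0755,0.044,0.045,0],[1,-0.0755,0.044,0.05,0]],
  ],
)

```text
t: 8.97
position: [415.8, -302.2, 145.7]
tool_rot: [-0.001, 1.0, -0.001, -0.001]
contact_force: [0.2, 1.5, -0.5]
grip_width: 85.6
```

Call:
servo_tool(
  increments=[
    [[1,0,0,0,0],[1,0,0,0,0]],
  ],
)

```text
t: 9.13
position: [418.0, -302.3, 147.8]
tool_rot: [0.0, 1.0, 0.0, 0.0]
contact_force: [-0.5, 0.1, 0.5]
grip_width: 85.2
```

Call:
servo_tool(
  increments=[
    [[1,-0.001,0,0.025,0],[1,-0.001,0,0.05,0],[1,-0.001,0,0.07,0],[1,-0.001,0,0.0795,0],[0.5,-0.001,0,0.0795,0]],
  ],
)

```text
t: 9.55
position: [416.2, -301.5, 66.9]
tool_rot: [-0.001, 1.0, 0.001, -0.001]
contact_force: [-1.2, 0.1, 0.3]
grip_width: 75.3
```

Call:
servo_tool(
  increments=[
    [[0,0,0,0,0],[-0.3,0,0,0,0],[-0.6,0,0,0,0],[-1,0,0,0,0],[-1,0,0,0,0]],
  ],
)

```text
t: 9.97
position: [416.8, -303.0, 68.9]
tool_rot: [0.001, 1.0, 0.0, 0.001]
contact_force: [-0.9, 0.1, 5.7]
grip_width: 19.7
```

Call:
servo_tool(
  increments=[
    [[-1,0,0,0,0],[-1,0,0,0,0],[-1,0,0,0,0],[-1,0,0,0,0]],
  ],
)

```text
t: 10.3
position: [416.8, -303.0, 68.9]
tool_rot: [0.001, 1.0, 0.0, 0.001]
contact_force: [-0.2, 0.7, 6.8]
grip_width: 20.1
```

Call:
servo_tool(
  increments=[
    [[-1,0,0,-0.01,0],[-1,0,0,-0.03,0],[-1,0,0,-0.06,0],[-1,0,0,-0.09,0],[-1,0,0,-0.105,0]],
  ],
)

```text
t: 10.72
position: [417.0, -303.2, 176.8]
tool_rot: [0.001, 1.0, 0.0, 0.001]
contact_force: [0.7, -1.0, -1.2]
grip_width: 20.0
```

Call:
servo_tool(
  increments=[
    [[-1,0.015,-0.009,0,0],[-1,0.04,-0.024,0,0],[-1,0.07,-0.042,0,0],[-1,0.1,-0.06,0,0],[-1,0.13,-0.078,0,0]],
  ],
)

```text
t: 11.13
position: [547.2, -223.5, 173.8]
tool_rot: [0.0, 1.0, -0.0, 0.0]
contact_force: [-0.3, -0.7, -2.0]
grip_width: 20.2
```

Call:
servo_tool(
  increments=[
    [[-1,0.03,-0.018,0,0],[-1,0.06,-0.036,0,0],[-1,0.09,-0.054,0,0],[-1,0.112,-0.067,0,0],[-1,0.115,-0.0685,0,0]],
  ],
)

```text
t: 11.55
position: [664.2, -152.9, 173.0]
tool_rot: [-0.0, 1.0, 0.002, 0.001]
contact_force: [-1.4, 0.4, -1.3]
grip_width: 20.5
```

Call:
servo_tool(
  increments=[
    [[-1,0,0,0,0],[-1,0,0,0,0]],
  ],
)

```text
t: 11.72
position: [660.6, -155.9, 173.0]
tool_rot: [0.0, 1.0, 0.0, -0.0]
contact_force: [-1.4, 0.1, -2.4]
grip_width: 20.3
```

Call:
servo_tool(
  increments=[
    [[-1,0.0018,0.0004,0,0],[-1,0.0018,0.0004,0.015,0],[-1,0.0018,0.0004,0.035,0],[-1,0.0018,0.0004,0.055,0],[-1,0.0018,0.0004,0.065,0]],
  ],
)

```text
t: 12.13
position: [661.1, -156.9, 106.1]
tool_rot: [-0.0, 1.0, -0.001, -0.001]
contact_force: [-1.4, -0.0, -1.9]
grip_width: 20.0
```

Call:
servo_tool(
  increments=[
    [[-1,0,0,0.005,0],[-1,0,0,0.01,0],[-1,0,0,0.014,0],[-1,0,0,0.017,0],[-1,0,0,0.018,0]],
  ],
)

```text
t: 12.55
position: [663.2, -156.5, 90.1]
tool_rot: [0.0, 1.0, 0.0, 0.0]
contact_force: [-0.7, 0.2, -2.3]
grip_width: 20.0
```

Call:
servo_tool(
  increments=[
    [[-1,0,0,0,0],[-1,0,0,0,0]],
  ],
)

```text
t: 12.72
position: [663.3, -156.4, 90.4]
tool_rot: [0.0, 1.0, 0.0, 0.0]
contact_force: [0.1, 0.6, -1.9]
grip_width: 20.1
```

Call:
servo_tool(
  increments=[
    [[-1,-0.0005,0,0.001,0],[-1,-0.0005,0,0.002,0],[-1,-0.0005,0,0.003,0],[-1,-0.0005,0,0.004,0],[-1,-0.0005,0,0.004,0]],
  ],
)

```text
t: 13.13
position: [662.9, -156.4, 87.0]
tool_rot: [0.0, 1.0, 0.0, 0.001]
contact_force: [-2.0, 0.9, 6.8]
grip_width: 20.2
```

Call:
servo_tool(
  increments=[
    [[-0.4,0,0,0,0],[0,0,0,0,0],[0.5,0,0,0,0],[1,0,0,0,0],[1,0,0,0,0]],
  ],
)

```text
t: 13.55
position: [662.5, -156.3, 85.8]
tool_rot: [0.0, 1.0, 0.0, -0.0]
contact_force: [0.5, -0.4, -0.4]
grip_width: 72.8
```

Call:
servo_tool(
  increments=[
    [[1,0,0,-0.02,0],[1,0,0,-0.055,0],[1,0,0,-0.09,0],[1,0,0,-0.12,0],[1,0,0,-0.14,0]],
  ],
)

```text
t: 13.97
position: [663.3, -156.6, 229.5]
tool_rot: [0.001, 1.0, 0.0, 0.002]
contact_force: [1.4, -0.3, 0.2]
grip_width: 85.2
```

Call:
servo_tool(
  increments=[
    [[1,-0.018,-0.035,0,0],[1,-0.036,-0.07,0,0],[1,-0.054,-0.105,0,0],[1,-0.072,-0.14,0,0],[1,-0.09,-0.175,0,0]],
  ],
)

```text
t: 14.38
position: [571.3, 20.0, 225.9]
tool_rot: [-0.0, 1.0, -0.0, 0.0]
contact_force: [0.6, 0.5, 0.3]
grip_width: 85.3
```

Call:
servo_tool(
  increments=[
    [[1,-0.018,-0.035,0,0],[1,-0.036,-0.07,0,0],[1,-0.054,-0.105,0,0],[1,-0.072,-0.14,0,0],[1,-0.09,-0.175,0,0]],
  ],
)

```text
t: 14.8
position: [481.3, 195.1, 226.1]
tool_rot: [-0.0, 1.0, -0.0, 0.0]
contact_force: [0.7, 0.6, 0.1]
grip_width: 85.1
```

Run:
```python
from h import *
from bench import status
st=status.sense();print(st['position'],st['grip_width'],st['contact_force'],st['t'])
for n in("scene","top"):cv2.imwrite(f"pics/{n}3.png",imaging.snapshot(n))
s=cv2.imread("pics/scene3.png");t=cv2.imread("pics/top3.png")
P=(662.8,-156.4,98);a,b=proj("scene",P),proj("top",P);print(a,b)
a,_=dark(s,a);b,_=dark(t,b,10);print(a,b,_,tri(a,b))
cv2.imwrite("pics/c3.png",np.hstack([cv2.resize(s[220:400,120:320],(400,360)),cv2.resize(t[60:240,230:430],(400,360))]))
```

```text
[481.33194415 195.11160238 226.08149613] 85.05238718385986 [0.74343335 0.60113332 0.11943094] 14.8
[220.18173758 297.82079253] [334.2196209  130.97010749]
[219.61290323 297.6344086 ] [333.68571429 131.02857143] [ 7  8  6  7 35] (array([ 662.44108471, -156.16779073,   98.05366965]), np.float64(2.674709564660525))
```

View pics/c3.png

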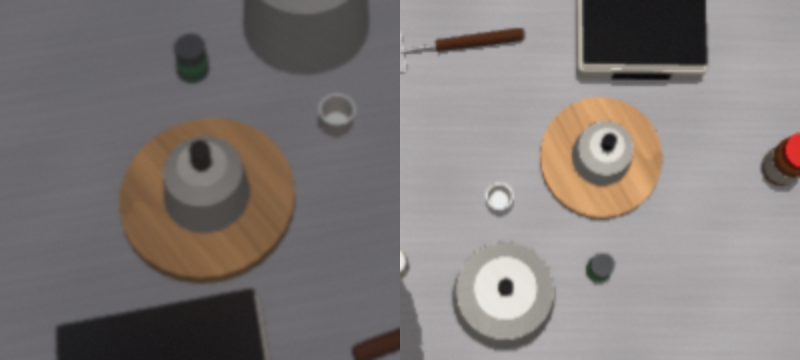

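B is upright over A, with its knob at (662.4, -156.2, 98.1), as expected. Next is C.

Call:
servo_tool(
  increments=[
    [[1,-0.02,-0.034,0,0],[1,-0.04,-0.067,0,0],[1,-0.06,-0.1,0,0],[1,-0.075,-0.1225,0.01,0],[1,-0.075,-0.1225,0.03,0]],
  ],
)

```text
t: 15.32
position: [406.4, 320.1, 197.6]
tool_rot: [-0.002, 1.0, 0.002, 0.001]
contact_force: [0.9, -0.2, -0.4]
grip_width: 85.3
```

Call:
servo_tool(
  increments=[
    [[1,0,0,0.01,0],[1,0,0,0.01,0],[1,0,0,0.01,0]],
  ],
)

```text
t: 15.57
position: [407.7, 315.3, 185.7]
tool_rot: [0.0, 1.0, -0.0, -0.0]
contact_force: [0.8, -0.1, -0.5]
grip_width: 85.6
```

Call:
servo_tool(
  increments=[
    [[1,-0.001,-0.002,0.02,0],[1,-0.001,-0.002,0.045,0],[1,-0.001,-0.002,0.068,0],[1,-0.001,-0.002,0.079,0],[0.5,-0.001,-0.002,0.08,0]],
  ],
)

```text
t: 15.98
position: [406.3, 316.8, 104.6]
tool_rot: [0.001, 1.0, -0.001, -0.001]
contact_force: [-0.6, -0.4, -0.3]
grip_width: 75.5
```

Call:
servo_tool(
  increments=[
    [[0,0,0,0,0],[-0.3,0,0,0,0],[-0.6,0,0,0,0],[-1,0,0,0,0],[-1,0,0,0,0]],
  ],
  grip_force=80,
)

```text
t: 16.4
position: [407.2, 318.5, 107.0]
tool_rot: [-0.001, 1.0, 0.0, 0.001]
contact_force: [-0.2, -0.5, 6.0]
grip_width: 19.4
```

Call:
servo_tool(
  increments=[
    [[-1,0,0,0,0],[-1,0,0,0,0],[-1,0,0,0,0],[-1,0,0,0,0]],
  ],
)

```text
t: 16.73
position: [407.3, 318.6, 107.0]
tool_rot: [-0.0, 1.0, 0.0, 0.001]
contact_force: [-0.6, -0.3, 6.2]
grip_width: 19.5
```

Call:
servo_tool(
  increments=[
    [[-1,0,0,-0.01,0],[-1,0,0,-0.03,0],[-1,0,0,-0.06,0],[-1,0,0,-0.095,0],[-1,0,0,-0.13,0]],
  ],
)

```text
t: 17.15
position: [405.8, 317.8, 237.9]
tool_rot: [0.0, 1.0, 0.0, -0.0]
contact_force: [1.2, 0.8, -1.6]
grip_width: 19.6
```

Call:
servo_tool(
  increments=[
    [[-1,0,0,-0.02,0],[-1,0,0,-0.03,0],[-1,0.008,0.015,-0.03,0],[-1,0.021,0.04,-0.03,0],[-1,0.039,0.075,-0.03,0]],
  ],
)

```text
t: 17.57
position: [444.7, 243.7, 265.7]
tool_rot: [-0.0, 1.0, 0.002, -0.0]
contact_force: [1.3, -0.2, -1.2]
grip_width: 19.7
```

Call:
servo_tool(
  increments=[
    [[-1,0.018,0.034,0,0],[-1,0.036,0.068,0,0],[-1,0.054,0.102,0,0],[-1,0.072,0.136,0,0],[-1,0.09,0.17,0,0]],
  ],
)

```text
t: 17.98
position: [535.5, 71.4, 265.4]
tool_rot: [-0.0, 1.0, 0.0, -0.001]
contact_force: [1.2, 0.5, -0.7]
grip_width: 19.5
```

Call:
servo_tool(
  increments=[
    [[-1,0.018,0.034,0,0],[-1,0.036,0.068,0,0],[-1,0.054,0.102,0,0],[-1,0.072,0.136,0,0],[-1,0.09,0.165,0,0]],
  ],
)

```text
t: 18.4
position: [625.5, -94.2, 265.2]
tool_rot: [-0.0, 1.0, -0.0, -0.001]
contact_force: [1.6, -0.2, -1.3]
grip_width: 19.7
```

Call:
servo_tool(
  increments=[
    [[-1,0.005,0.01,0,0],[-1,0.005,0.01,0,0],[-1,0.005,0.01,0,0]],
  ],
)

```text
t: 18.65
position: [629.9, -101.7, 264.9]
tool_rot: [-0.0, 1.0, -0.0, -0.001]
contact_force: [-0.5, 0.3, -1.5]
grip_width: 19.2
```

Call:
servo_tool(
  increments=[
    [[-1,0.012,0.02,0,0],[-1,0.024,0.04,0,0],[-1,0.033,0.054,0,0],[-1,0.033,0.054,0,0],[-1,0.033,0.054,0,0]],
  ],
)

```text
t: 19.07
position: [663.1, -154.6, 265.6]
tool_rot: [-0.0, 1.0, 0.0, -0.0]
contact_force: [-0.4, -0.1, -1.8]
grip_width: 19.5
```

Call:
servo_tool(
  increments=[
    [[-1,0,0,0.01,0],[-1,0,0,0.02,0],[-1,0,0,0.02,0]],
  ],
)

```text
t: 19.32
position: [662.1, -153.9, 243.9]
tool_rot: [-0.001, 1.0, 0.001, -0.002]
contact_force: [-0.5, 0.5, -2.2]
grip_width: 19.3
```

Run:
```python
from h import *
s=imaging.snapshot("scene");cv2.imwrite("pics/c4.png",cv2.resize(s[200:400,100:340],(720,600)))
```

```text
(no output)
```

View pics/c4.png

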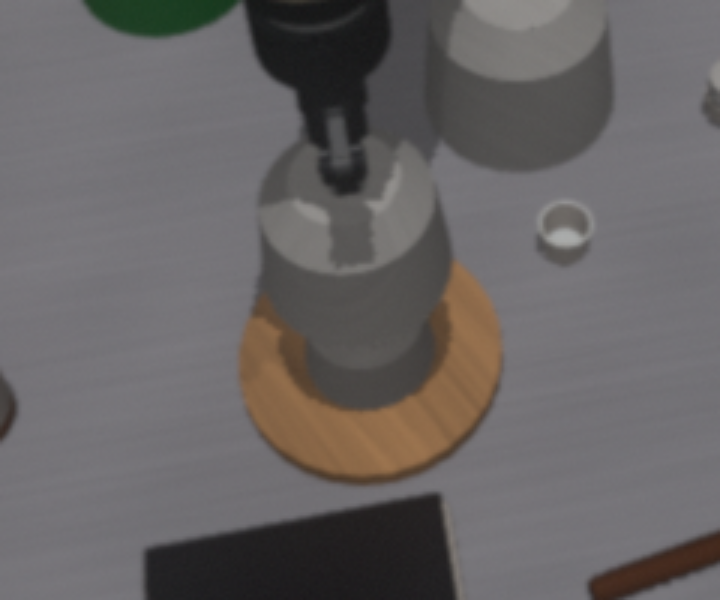

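C hangs level over B in the picture (centre about (350,270) in the crop) with nothing tilted. Lowering.

Call:
servo_tool(
  increments=[
    [[-1,0.0005,0.0015,0,0],[-1,0.0005,0.0015,0.012,0],[-1,0.0005,0.0015,0.03,0],[-1,0.0005,0.0015,0.05,0],[-1,0.0005,0.0015,0.06,0]],
  ],
)

```text
t: 19.78
position: [663.3, -156.9, 184.3]
tool_rot: [-0.0, 1.0, 0.0, -0.001]
contact_force: [-0.7, 0.2, -2.3]
grip_width: 19.3
```

Call:
servo_tool(
  increments=[
    [[-1,0,0,0.012,0],[-1,0,0,0.025,0],[-1,0,0,0.037,0],[-1,0,0,0.043,0],[-1,0,0,0.046,0]],
  ],
)

```text
t: 20.2
position: [663.7, -157.1, 139.4]
tool_rot: [-0.0, 1.0, 0.0, -0.0]
contact_force: [-0.6, -0.3, -1.9]
grip_width: 19.5
```

Call:
servo_tool(
  increments=[
    [[-1,0,0,0,0],[-1,0,0,0,0]],
  ],
)

```text
t: 20.37
position: [664.4, -157.4, 140.7]
tool_rot: [0.0, 1.0, 0.0, 0.0]
contact_force: [0.1, -0.7, -2.5]
grip_width: 19.9
```

Correcting x by -1.6 and y by +1.8, and down 12.

Call:
servo_tool(
  increments=[
    [[-1,-0.0016,-0.0018,0.004,0],[-1,-0.0016,-0.0018,0.008,0],[-1,-0.0016,-0.0018,0.011,0],[-1,-0.0016,-0.0018,0.012,0],[-1,-0.0016,-0.0018,0.012,0]],
  ],
)

```text
t: 20.78
position: [662.2, -155.4, 127.5]
tool_rot: [-0.0, 1.0, 0.0, -0.0]
contact_force: [-0.0, -0.7, -3.0]
grip_width: 19.7
```

Call:
servo_tool(
  increments=[
    [[-1,0,0,0,0]],
  ],
)

```text
t: 20.87
position: [662.4, -155.5, 127.9]
tool_rot: [-0.0, 1.0, 0.0, -0.0]
contact_force: [0.4, -0.2, -1.0]
grip_width: 19.8
```

Call:
servo_tool(
  increments=[
    [[-1,0.0003,0,0.001,0],[-1,0.0003,0,0.002,0],[-1,0.0003,0,0.003,0],[-1,0.0003,0,0.0035,0],[-1,0.0003,0,0.0035,0]],
  ],
)

```text
t: 21.28
position: [663.0, -155.7, 125.2]
tool_rot: [0.0, 1.0, 0.0, 0.0]
contact_force: [-1.4, -0.2, 4.6]
grip_width: 19.8
```

Call:
servo_tool(
  increments=[
    [[-0.4,0,0,0,0],[0,0,0,0,0],[0.5,0,0,0,0],[1,0,0,0,0],[1,0,0,0,0]],
  ],
)

```text
t: 21.7
position: [662.7, -155.5, 124.3]
tool_rot: [-0.0, 1.0, 0.0, -0.0]
contact_force: [0.3, -0.1, -0.2]
grip_width: 72.7
```

Call:
servo_tool(
  increments=[
    [[1,0,0,-0.02,0],[1,0,0,-0.05,0],[1,0,0,-0.08,0],[1,0,0,-0.105,0],[1,0,0,-0.11,0]],
  ],
)

```text
t: 22.12
position: [664.5, -156.0, 239.4]
tool_rot: [0.001, 1.0, 0.0, 0.003]
contact_force: [0.3, 0.6, 0.3]
grip_width: 85.6
```

Call:
servo_tool(
  increments=[
    [[1,-0.034,-0.023,0,0],[1,-0.068,-0.046,0,0],[1,-0.102,-0.07,0,0],[1,-0.136,-0.093,0,0],[1,-0.17,-0.116,0,0]],
  ],
)

```text
t: 22.53
position: [490.6, -38.6, 233.7]
tool_rot: [-0.0, 1.0, -0.0, -0.0]
contact_force: [-0.1, 1.1, -0.4]
grip_width: 85.5
```

Run:
```python
from h import *
from bench import status
st=status.sense();print(st['position'],st['grip_width'],st['contact_force'],st['t'])
for n in("scene","top"):cv2.imwrite(f"pics/{n}5.png",imaging.snapshot(n))
s=cv2.imread("pics/scene5.png");t=cv2.imread("pics/top5.png")
P=(662.8,-156.4,135);a,b=proj("scene",P),proj("top",P);print(a,b)
a,_=dark(s,a);b,_=dark(t,b,10);print(a,b,_,tri(a,b),plane("scene",a,135))
cv2.imwrite("pics/c5.png",np.hstack([cv2.resize(s[220:400,120:320],(400,360)),cv2.resize(t[60:240,230:430],(400,360))]))
```

```text
[490.64792811 -38.56200275 233.73363386] 85.50685364714158 [-0.14424597  1.07162658 -0.39944991] 22.5333
[218.59286298 288.50159588] [336.00456302 127.46334347]
[218.06730769 288.30769231] [334. 117.] [8 0 1 1 1] (array([ 682.65935556, -151.72751085,  167.2535291 ]), np.float64(10.419659237684817)) [ 662.15591397 -157.37248582  135.        ]
```

View pics/c5.png

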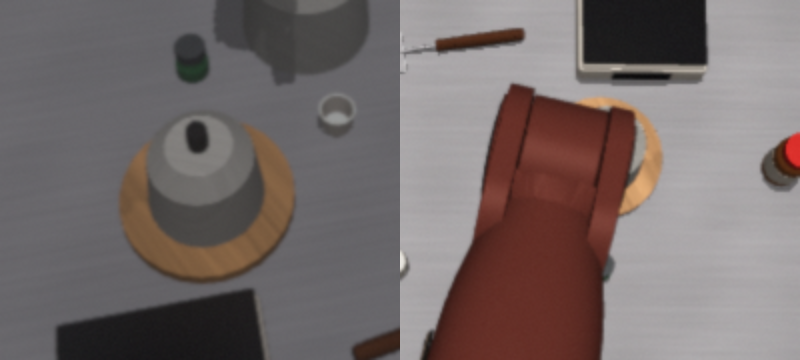

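C is nested upright: the scene knob at (218.1,288.3) is within 0.6 px of prediction, with the same residual as B. The top view of it is blocked by the arm. Next is D.

Call:
servo_tool(
  increments=[
    [[1,-0.02,-0.014,0,0],[1,-0.04,-0.028,0,0],[1,-0.047,-0.033,0,0],[1,-0.047,-0.033,0.01,0],[1,-0.047,-0.033,0.01,0]],
  ],
)

```text
t: 23.05
position: [445.4, -6.4, 223.5]
tool_rot: [-0.0, 1.0, 0.0, -0.0]
contact_force: [0.3, -1.0, -0.5]
grip_width: 85.6
```

Call:
servo_tool(
  increments=[
    [[1,0,0,0,0],[1,0,0,0,0]],
  ],
)

```text
t: 23.22
position: [446.3, -6.9, 224.5]
tool_rot: [0.0, 1.0, -0.0, 0.0]
contact_force: [-0.3, 0.0, 0.5]
grip_width: 85.7
```

Call:
servo_tool(
  increments=[
    [[1,-0.002,-0.001,0.02,0],[1,-0.002,-0.001,0.045,0],[1,-0.002,-0.001,0.068,0],[1,-0.002,-0.001,0.08,0],[0.5,-0.002,-0.001,0.081,0]],
  ],
)

```text
t: 23.63
position: [442.6, -5.6, 141.4]
tool_rot: [-0.0, 1.0, -0.0, -0.002]
contact_force: [-0.5, -0.7, 0.8]
grip_width: 75.4
```

Call:
servo_tool(
  increments=[
    [[0,0,0,0,0],[-0.3,0,0,0,0],[-0.6,0,0,0,0],[-1,0,0,0,0],[-1,0,0,0,0]],
  ],
  grip_force=100,
)

```text
t: 24.05
position: [444.6, -5.7, 144.5]
tool_rot: [0.0, 1.0, 0.0, 0.001]
contact_force: [-0.8, -0.1, 6.1]
grip_width: 19.0
```

Call:
servo_tool(
  increments=[
    [[-1,0,0,0,0],[-1,0,0,0,0],[-1,0,0,0,0],[-1,0,0,0,0]],
  ],
)

```text
t: 24.38
position: [444.5, -5.7, 144.5]
tool_rot: [0.0, 1.0, 0.0, 0.001]
contact_force: [-0.2, 1.0, 6.9]
grip_width: 19.0
```

Call:
servo_tool(
  increments=[
    [[-1,0,0,-0.01,0],[-1,0,0,-0.03,0],[-1,0,0,-0.06,0],[-1,0,0,-0.09,0],[-1,0,0,-0.12,0]],
  ],
)

```text
t: 24.8
position: [443.2, -5.5, 264.9]
tool_rot: [-0.0, 1.0, 0.0, -0.0]
contact_force: [1.5, -0.3, -2.0]
grip_width: 19.3
```

Call:
servo_tool(
  increments=[
    [[-1,0,0,-0.025,0],[-1,0,0,-0.045,0],[-1,0,0,-0.06,0],[-1,0,0,-0.06,0],[-1,0,0,-0.06,0]],
  ],
)

```text
t: 25.22
position: [443.9, -5.6, 323.6]
tool_rot: [0.0, 1.0, 0.0, 0.001]
contact_force: [-0.4, -0.2, -3.4]
grip_width: 19.1
```

Call:
servo_tool(
  increments=[
    [[-1,0.01,0.007,0,0],[-1,0.028,0.019,0,0],[-1,0.05,0.034,0,0],[-1,0.074,0.051,0,0],[-1,0.098,0.067,0,0]],
  ],
)

```text
t: 25.63
position: [542.5, -73.6, 321.8]
tool_rot: [-0.0, 1.0, 0.0, -0.001]
contact_force: [0.3, -0.1, -2.4]
grip_width: 19.1
```

Call:
servo_tool(
  increments=[
    [[-1,0.025,0.017,0,0],[-1,0.05,0.034,0,0],[-1,0.075,0.051,0,0],[-1,0.095,0.065,0,0],[-1,0.1,0.07,0,0]],
  ],
)

```text
t: 26.05
position: [643.7, -145.0, 319.7]
tool_rot: [-0.0, 1.0, -0.001, -0.001]
contact_force: [-0.4, 1.0, -2.9]
grip_width: 18.6
```

Call:
servo_tool(
  increments=[
    [[-1,0,0,0,0],[-1,0,0,0,0]],
  ],
)

```text
t: 26.22
position: [641.2, -142.5, 321.8]
tool_rot: [-0.001, 1.0, -0.0, -0.001]
contact_force: [-0.2, 1.3, -3.1]
grip_width: 18.8
```

Call:
servo_tool(
  increments=[
    [[-1,0.01,0.006,0,0],[-1,0.0215,0.0135,0,0],[-1,0.0215,0.0135,0,0],[-1,0.0215,0.0135,0,0],[-1,0.0215,0.0135,0,0]],
  ],
)

```text
t: 26.63
position: [662.4, -155.2, 323.6]
tool_rot: [-0.0, 1.0, 0.0, -0.0]
contact_force: [-0.0, -0.5, -2.7]
grip_width: 18.8
```

Run:
```python
from h import *
s=imaging.snapshot("scene");cv2.imwrite("pics/c6.png",cv2.resize(s[180:380,100:340],(720,600)))
```

```text
(no output)
```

View pics/c6.png

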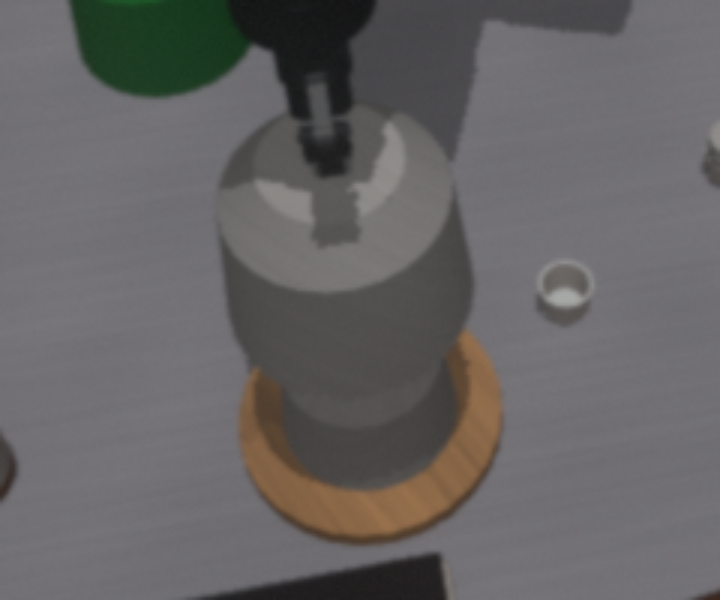

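D hangs level and central over C (crop centre about (345,250)). Lowering in steps.

Call:
servo_tool(
  increments=[
    [[-1,0,0.001,0.01,0],[-1,0,0.001,0.025,0],[-1,0,0.001,0.045,0],[-1,0,0.001,0.06,0],[-1,0,0.001,0.065,0]],
  ],
)

```text
t: 27.1
position: [661.6, -156.1, 256.3]
tool_rot: [-0.001, 1.0, 0.0, -0.002]
contact_force: [-0.2, 0.5, -2.4]
grip_width: 18.9
```

Call:
servo_tool(
  increments=[
    [[-1,0,0,0.0,0],[-1,0,0,0.0,0]],
  ],
)

```text
t: 27.27
position: [663.1, -156.8, 259.3]
tool_rot: [0.0, 1.0, 0.0, 0.0]
contact_force: [-0.1, 0.2, -1.9]
grip_width: 19.1
```

Call:
servo_tool(
  increments=[
    [[-1,0,-0.0005,0.01,0],[-1,0,-0.0005,0.025,0],[-1,0,-0.0005,0.045,0],[-1,0,-0.0005,0.06,0],[-1,0,-0.0005,0.065,0]],
  ],
)

```text
t: 27.68
position: [662.3, -156.2, 191.2]
tool_rot: [-0.0, 1.0, 0.0, -0.001]
contact_force: [-0.8, 0.3, -2.0]
grip_width: 19.0
```

Call:
servo_tool(
  increments=[
    [[-1,0,0,0.008,0],[-1,0,0,0.015,0],[-1,0,0,0.02,0],[-1,0,0,0.024,0],[-1,0,0,0.024,0]],
  ],
)

```text
t: 28.1
position: [663.0, -156.5, 168.9]
tool_rot: [-0.0, 1.0, 0.0, -0.0]
contact_force: [0.2, 0.1, -2.5]
grip_width: 18.8
```

Call:
servo_tool(
  increments=[
    [[-1,0,0,0.0,0],[-1,0,0,0.0,0]],
  ],
)

```text
t: 28.27
position: [663.5, -156.6, 170.0]
tool_rot: [0.0, 1.0, 0.0, 0.0]
contact_force: [-0.1, -1.3, -0.9]
grip_width: 19.3
```

Call:
servo_tool(
  increments=[
    [[-1,-0.0007,-0.0004,0.002,0],[-1,-0.0007,-0.0004,0.004,0],[-1,-0.0007,-0.0004,0.0055,0],[-1,-0.0007,-0.0004,0.0055,0]],
  ],
)

```text
t: 28.6
position: [662.3, -156.0, 163.5]
tool_rot: [-0.0, 1.0, 0.0, -0.0]
contact_force: [-0.4, 0.7, -2.6]
grip_width: 18.8
```

Call:
servo_tool(
  increments=[
    [[-1,0,0,0.001,0],[-1,0,0,0.002,0],[-1,0,0,0.003,0],[-1,0,0,0.003,0]],
  ],
)

```text
t: 28.93
position: [662.9, -156.3, 162.5]
tool_rot: [0.0, 1.0, 0.0, 0.001]
contact_force: [-3.0, 0.2, 9.7]
grip_width: 18.6
```

Board contact at 162.5 mm, as predicted. Releasing and backing off.

Call:
servo_tool(
  increments=[
    [[-0.4,0,0,0,0],[0,0,0,0,0],[0.5,0,0,0,0],[1,0,0,0,0],[1,0,0,0,0]],
  ],
)

```text
t: 29.35
position: [662.5, -156.1, 160.8]
tool_rot: [-0.0, 1.0, 0.0, -0.0]
contact_force: [1.0, -0.6, -0.2]
grip_width: 72.8
```

Call:
servo_tool(
  increments=[
    [[1,0,0,-0.02,0],[1,0,0,-0.05,0],[1,0,0,-0.08,0],[1,0,0,-0.105,0],[1,0,0,-0.11,0]],
  ],
)

```text
t: 29.77
position: [664.1, -156.6, 275.9]
tool_rot: [0.001, 1.0, 0.0, 0.003]
contact_force: [0.2, -0.2, 1.2]
grip_width: 85.4
```

Call:
servo_tool(
  increments=[
    [[1,-0.025,-0.03,0,0],[1,-0.05,-0.06,0,0],[1,-0.075,-0.09,0,0],[1,-0.1,-0.12,0,0],[1,-0.125,-0.15,0,0]],
  ],
)

```text
t: 30.18
position: [535.9, -5.0, 270.3]
tool_rot: [-0.0, 1.0, -0.0, -0.0]
contact_force: [1.5, 0.4, -0.1]
grip_width: 85.0
```

Call:
servo_tool(
  increments=[
    [[1,-0.025,-0.03,0,0],[1,-0.05,-0.06,0,0],[1,-0.075,-0.09,0,0],[1,-0.1,-0.12,0,0],[1,-0.1,-0.12,0,0]],
  ],
)

```text
t: 30.6
position: [433.0, 117.6, 270.9]
tool_rot: [-0.001, 1.0, 0.002, -0.001]
contact_force: [1.0, -0.5, 0.9]
grip_width: 85.5
```

Call:
servo_tool(
  increments=[
    [[1,0,0,0,0],[1,0,0,0,0]],
  ],
)

```text
t: 30.77
position: [437.7, 113.9, 270.9]
tool_rot: [0.0, 1.0, 0.0, 0.0]
contact_force: [0.7, -0.7, 0.5]
grip_width: 85.6
```

Run:
```python
from h import *
from bench import status
for n in("scene","top"):cv2.imwrite(f"pics/{n}7.png",imaging.snapshot(n))
st=status.sense();print(st['position'],st['t'])
s=cv2.imread("pics/scene7.png");t=cv2.imread("pics/top7.png")
P=(662.8,-156.3,172);a,b=proj("scene",P),proj("top",P);print(a,b)
a,_=dark(s,a);b,_=dark(t,b,10);print(a,b,_,tri(a,b))
cv2.imwrite("pics/c7.png",np.hstack([cv2.resize(s[200:380,120:320],(400,360)),cv2.resize(t[60:240,200:400],(400,360))]))
# bystander shift
s0=cv2.imread("pics/scene0.png");
for nm,(x,y) in dict(ramekin=(288,277),tin=(344,230),jar=(215,248)).items():
    tp=s0[y-14:y+14,x-14:x+14];w=s[y-20:y+20,x-20:x+20];r=cv2.minMaxLoc(cv2.matchTemplate(w,tp,cv2.TM_CCOEFF_NORMED));print(nm,r[1],r[3])
```

```text
[438.16908024 113.21834065 270.72132812] 30.8667
[216.96542079 278.65058314] [337.85737697 123.75145215]
[216.43636364 278.4       ] [337.27906977 123.62790698] [ 7  7  7  8 43] (array([ 662.77194397, -155.92231945,  172.73296283]), np.float64(2.64267961889577))
ramekin 0.9980891942977905 (6, 6)
tin 0.9982593655586243 (6, 6)
jar 0.9988137483596802 (6, 6)
```

View pics/c7.png

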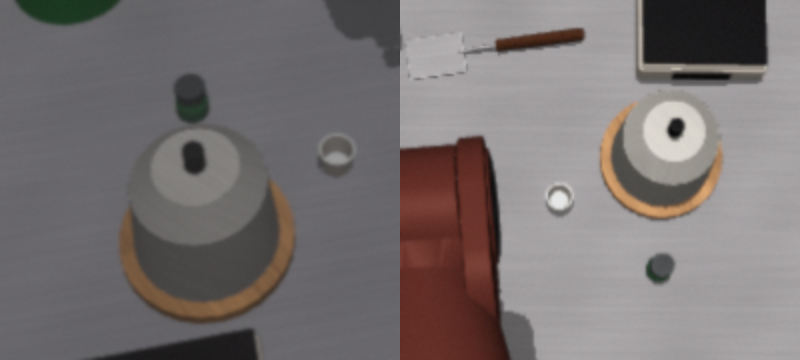

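D stands flat and central: knob at scene (216,278), top (337,124), triangulated to (662.8, -155.9, 172.7). The bystanders show no shift. Handing in.

```bash
python3 -c "
from bench import robot
print(robot.finish_job())"
```

```text
the job is handed in; nothing more can be done
None
```

I nested the four bells on the round board in the order A, B, C, D and handed the job in at about 31 s of the 109 s allowed.

- **Centring:** Triangulated knob centres after release were A (663.2, -156.8), B (662.4, -156.2) and D (662.8, -155.9). The board centre I measured was about (662.5, -155.7).
- **Seating:** Each bell met the board within 1 mm of its predicted height. Knob mid-heights were 60.5 mm for A, 98.1 mm for B and 172.7 mm for D, against 61, 98 and 172 expected, so those rims are down on the board.
- **Others:** The ramekin, tin and jar showed no shift in the scene view. I did not reach for the green look-alikes. The highest tool force I saw was about 10 N.

**Failed or disagreeing checks:**
- My first grip on A was about 7 mm too high, so I opened and re-gripped it lower before lifting.
- C could be checked after release only in the scene view, because the arm blocked the top one. There its knob was within 0.6 px of prediction.
- The two cameras disagree by about 2–3 mm at the board, roughly the stated calibration error; I used the average.

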